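# Slide the condiment dish past the spring stop

## Task

Press the yellow spring pedal of the steel track down with a fingertip, behind the blue-lidded dish, so that the two red lugs drop out of the dish's way. Keeping the pedal pressed down, push the dish along the track over the lugs until it rests against the end stop, and only then let the pedal go, so that the lugs spring up behind the dish and lock it in. Push the dish only, do not lift it, and leave the cup, jar and bowl where they stand.

Things in the scene. Friction and masses are not known exactly. Their poses are not given: they have to be found in the camera images.
- track: Fixed steel dish track, 130 mm wide (x), 300 long (y). The dish slides along its +y. Origin on the counter, on the centre line, level in y with the lugs' near face. Runners carry the dish at height 26 mm; side rails with inward lips (top 37.5 mm, 109 mm clear between them) hold its flange down with 1.5 mm play. Between the runners it is open from above and holds the yellow pedal.
- end_stop (a point): Point at the top of the end stop's face, on the centre line: an upright steel bar across the track, 40 mm high, its face at track y = 106 mm. The dish ends with its front against this face.
- pedal (a joint): Travel in m of the spring pedal, straight down: 0 up (at rest), 0.012 fully down. A rigid yellow tread 80 mm wide, along track y = -162 to +14 mm, passing under the dish. Its top is at height 24 mm when up, 12 mm fully down. Takes about 5 N to start, 9 N fully down, and springs back when let go. The dish passes once it is down by more than 8 mm.
- lugs (a point): Point midway between the two red lugs, level with their tops and near faces; they are fixed on the pedal and go down with it. They stand at track y = 0 to 12 mm, x = 25 to 40 mm either side. Tops at height 34 mm when up (blocking the dish), 22 mm fully down. The flat tread runs on between them, 50 mm free, so a fingertip can pass along it there.
- pedal_pad (a point): Point on the top face of the yellow tread, on its centre line, 22 mm from its rear (loading) end, at track y = -140 mm; it goes down with the pedal. Behind the dish 47 to 62 mm of the tread lies bare at the start.
- pan: Closed flat steel dish, blue lid, about 0.6 kg, loose in the track, axes as the track's. Origin: centre of its underside. 90 mm long (y -45 to +45), foot flange 120 wide, 6 thick, body 100 wide, lid top 34 mm up; black bar grip at y = +20 up to 44 mm (not needed). Its front starts 5 to 20 mm short of the lugs; against the end stop its origin is at track y = 61 mm, its rear 4 mm past the lugs.
- mug: White cup without a handle, 72 mm across, 65 mm high, loose, standing by; origin at the centre of its underside. Leave alone.
- jar: Amber jar with red cap, 64 mm across, 65 mm high, loose, standing by; origin at the centre of its underside. Leave alone.
- bowl: Steel bowl, 90 mm across, 45 mm high, loose, standing by; origin at the centre of its underside. Leave alone.
Mind the look-alikes: they are no part of the job. What is shaped like the pan but orange is not meant.

How it is judged:
On the way, in this order (a step that is already met when the one before it is completed fails the run):
1. the pedal is pressed down while the dish is still short of the lugs (value of joint pedal above 0.008 m and y of pan in the frame of track below -0.04 m), for 0.1 s.
2. the dish is against the end stop with the pedal still held down (value of joint pedal above 0.006 m and y of pan in the frame of track above 0.0575 m), for 0.1 s.
At the end, for the whole second after the job is handed in: The dish lies flat in the track beyond the lugs, within 5 mm of the end stop and at rest, and the pedal is up again (within 2 mm), its lugs standing behind the dish (y of pan in the frame of track above 0.056 m and z of pan in the frame of track between 0.023 and 0.03 m and value of joint pedal below 0.002 m and linear speed of pan below 0.01 m/s); the robot touches nothing.
It fails at once if the dish is lifted (more than 8 mm off the runners) or tipped (z of pan in the frame of track above 0.034 m or angle between pan's own z axis and vertical above 0.2 rad).
It fails at once if the cup, jar or bowl is moved by more than 20 mm (distance of any of mug, jar, bowl from where it was at the start of the episode above 0.02 m).
It also fails if it takes over 37 s, if anything falls off the work surface, if the arm or the gripper's body presses on something with over 40 N, if the wrist force passes 120 N, or if a joint passes its speed limit or range.

## Robot

A 7-joint arm with a two-finger parallel gripper is mounted at the origin on the work surface. World frame = base frame: x ahead of the robot, y to its left, z up, the work surface at z = 0. Lengths are in m, angles in rad, forces in N, time in s.
With the tool pointing down it reaches from about 0.425 to 0.925 m from the base axis. Payload 6.8 kg.
Tool frame: the origin (TCP) lies midway between the tips of the shut fingers; the grasp point (between the pads) lies 19 mm behind it; z points along the fingers, y is the direction in which the jaws open and shut (so a half turn about z gives the same grasp; the last joint's range is limited). The gripper opens to 85 mm and grips with 20 to 120 N. Pads are 22 mm wide; open, the fingers measure 114 mm over their backs; the gripper's body (76 mm by 85 mm) begins 54 mm behind the grasp point. The pads swing forward as they close: fully open they stand 13 mm farther back than shut.
Start: joints at [1.208, 0.477, 0.022, 1.555, -0.011, 1.109, -0.083], TCP at [0.17, -0.653, 0.231] pointing down, gripper open.
Joint ranges: [-2.96, 2.96], [-0.34, 2.1], [-1.41, 1.46], [0.24, 2.44], [-1.37, 4.51], [0.17, 1.92], [-2.96, 2.96]. Speed limits (rad/s): [2.39, 2.39, 3.14, 3.14, 3.14, 3.14, 3.14].

## Interface

Orientations are given as a unit quaternion [w, x, y, z].
In Python, from station import bot gives the robot as it stands.
- The arm moves only by the shell command python3 -m jog 'ROWS' [FORCE]. ROWS is JSON, a list of rows, each a list of 3 entries, a list of its own where there are three numbers: the shift along the tool's x, y, z in mm, then the turn, a rotation vector about the tool's x, y, z in degrees, then the closure, from -1 (fully open) to 1 (shut). A call has 1 to 12 rows; each row shifts and turns the commanded pose from where the row before left it, along the tool's axes as they then stand; what a row does not reach is not made up. A row lasts 1/8 s, in which the tool goes at most 62.5 mm and 10.7 degrees, less where a joint would pass 70% of its speed; a pose out of reach is approached as far as the arm can. A call is refused whole if a number of a shift passes 62.5 or a number of a turn 10.7, either way. A call with a gripper value outside its range is refused whole. The fingers move at their own pace and stop on an object; FORCE is the grip in N (left out, the last holds). Time passes only in rows, so rows that do not move let the fingers close. It gives the time, the measured TCP pose, the force and the opening at its end, in the units of the state.
- bot.get_obs(): the state, without advancing time (a new reading comes with each control period).
- bot.read_camera(name): name is "side" or "top" or "wrist"; returns (picture, depth): 480x640x3 uint8, red, green, blue; 480x640 float32, m along the optical axis (not along the pixel's ray), 0 where there is no reading.
- bot.camera_info(name): a dict with "fx", "fy", "cx", "cy" (pixels), "world_from_camera" (4x4, takes a point from camera to world coordinates); the wrist camera has in their place "mount" (4x4, takes a point from camera to tool coordinates, whose origin is the TCP and whose axes are the flange's). Camera axes: x right, y up, looking along -z (the intrinsics and any distortion apply to the point x, -y, -z); pixel columns grow to the right and rows downward; lengths in m; the calibration is good to about 2 mm. A picture is of the moment at which its call begins: read the wrist's pose just before it. camera_info takes no time and is no camera call.
- bot.hand_in(): hands the job in, once; it reports no verdict.
Trained networks look in the newest picture that a camera, given by its name, has taken for a name from the list of things; names that differ only in an ending like _2 or _b are one class to them, and where a whole thing is asked for, a point or a joint stands for the part that bears it (a point fixed in the world has none). Each returns a list of dicts, best first, with "score" (0 to 1); they miss things now and then, are a little off and sometimes report something else, mostly with a low value. They report only what shows in the picture. A call takes as long as a camera call. They do not tell look-alikes from the thing itself.
- bot.find_in(camera, thing): "xy" ([column, row] as shares, 0 to 1, of the picture: columns of its width, rows of its height, amid what is visible of it).
- bot.cut_out(camera, thing): "pixels" (480x640 bool, what is visible of it) and "xy" ([column, row] as shares, 0 to 1, of the picture: columns of its width, rows of its height, amid what is visible of it).
- bot.landmark_of(camera, thing): "xy" ([column, row] as shares, 0 to 1, of the picture: columns of its width, rows of its height: a listed point, or the origin of a listed thing).
The state is a dict: "t": time; "q": joint angles; "joint_vel": joint speeds; "joint_torque": joint torques, N m; "eef_pos": TCP position; "tool_rot": TCP orientation; "contact_force": force on the tool from outside, world axes, zero at the start; "torque": the same for the moment, N m; "gripper_width": opening from 0.0 (shut) to 1.0 (fully open).
Only numpy, scipy, OpenCV 4.12 (cv2) and the standard library are available. Lean on these libraries where they do the work, as an engineer would, in place of code of your own. Each camera call takes 0.05 s, during which the arm holds its last target.

## Working session

There is one attempt and no reset: what is moved stays moved. The work goes in short steps, Python scripts to look and compute and a shell command to move; the robot and the scene stay as the last step left them, time stands still between calls to the robot, and variables do not carry over. Pictures are saved under pics/ and viewed, and the job is handed in when it is done.

```bash
mkdir -p pics; ls; cat > h.py <<'E'
import numpy as np, cv2
from station import bot
from scipy.spatial.transform import Rotation as R
def save(name,cam):
    p,d=bot.read_camera(cam); cv2.imwrite(f'pics/{name}.png',p[:,:,::-1]); return p,d
def Twc(cam):
    i=bot.camera_info(cam)
    if 'world_from_camera' in i: return i,np.array(i['world_from_camera'])
    o=bot.get_obs(); T=np.eye(4); q=o['tool_rot']; T[:3,:3]=R.from_quat([q[1],q[2],q[3],q[0]]).as_matrix(); T[:3,3]=o['eef_pos']
    return i,T@np.array(i['mount'])
def px2w(cam,u,v,z=None,d=None):
    i,T=Twc(cam)
    r=np.array([(u-i['cx'])/i['fx'],-(v-i['cy'])/i['fy'],-1.0])
    if d is not None: return T[:3,:3]@(r*d)+T[:3,3]
    w=T[:3,:3]@r; s=(z-T[2,3])/w[2]; return T[:3,3]+s*w
E
python3 - <<'E'
from h import *
o=bot.get_obs(); print(o)
for c in ['top','side']:
    i=bot.camera_info(c); print(i)
    p,d=save(c+'0',c)
    for t in ['track','pan','pedal','end_stop','lugs','pedal_pad']:
        for f in (bot.landmark_of,):
            try:
                for r in f(c,t)[:3]:
                    u,v=r['xy'][0]*640,r['xy'][1]*480
                    dd=d[min(int(v),479),min(int(u),639)]
                    print(c,t,round(r['score'],2),round(u),round(v),px2w(c,u,v,d=dd).round(3))
            except Exception as e: print(c,t,e)
print(bot.camera_info('wrist'))
E
```

```text
pics
{'t': 0.0, 'q': array([ 1.20789552,  0.47778381,  0.02232424,  1.55645528, -0.01148143,
        1.10927432, -0.08310695]), 'joint_vel': array([-1.03988447e-03,  5.35216417e-04,  1.76950163e-04, -1.44828104e-03,
        2.22898780e-04,  1.38698014e-04,  7.85366271e-05]), 'joint_torque': array([-7.59681570e-04, -5.96457231e+01,  1.60769921e+00, -2.81203258e+01,
        1.25958587e-02,  9.40040482e-03,  3.16918579e-05]), 'eef_pos': array([ 0.16997804, -0.6526424 ,  0.23033471]), 'tool_rot': array([-8.77252232e-04,  9.91892812e-01,  1.27074179e-01, -1.84047638e-04]), 'contact_force': array([ 0.19415921, -0.03759812, -0.33184882]), 'torque': array([-0.02072448, -0.01922072, -0.00436533]), 'gripper_width': 1.0006883438369}
{'fx': 521.9342209006523, 'fy': 521.9342209006523, 'cx': 315.7823296758916, 'cy': 242.8567027296257, 'world_from_camera': array([[-0.01245741,  0.9989406 , -0.04429998,  0.4845799 ],
       [-0.99991245, -0.01224739,  0.00500917, -0.00975519],
       [ 0.00446131,  0.0443585 ,  0.99900572,  0.93645861],
       [ 0.        ,  0.        ,  0.        ,  1.        ]])}

[... 911 characters left out ...]
45 190 [ 0.486 -0.326  0.031]
side pedal it knows: bowl, end_stop, jar, lugs, mug, pan, pedal_pad, track
side end_stop 0.7 247 258 [0.617 0.071 0.04 ]
side lugs 0.73 307 243 [ 0.58  -0.037  0.023]
side pedal_pad 0.59 376 231 [ 0.512 -0.149  0.025]
{'fx': 398.8918731283969, 'fy': 398.8918731283969, 'cx': 314.0267541946946, 'cy': 244.10257700866129, 'mount': array([[-4.66509309e-04,  9.52384493e-01,  3.04899261e-01,
         7.94797907e-02],
       [ 9.99999726e-01,  6.19690428e-04, -4.05623724e-04,
        -2.95351999e-04],
       [-5.75252898e-04,  3.04898988e-01, -9.52384521e-01,
        -1.42303035e-01],
       [ 0.00000000e+00,  0.00000000e+00,  0.00000000e+00,
         1.00000000e+00]])}
```

View pics/top0.png

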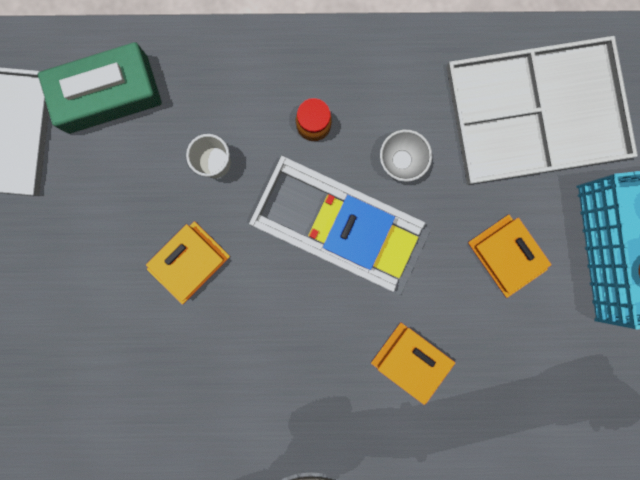

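View pics/side0.png

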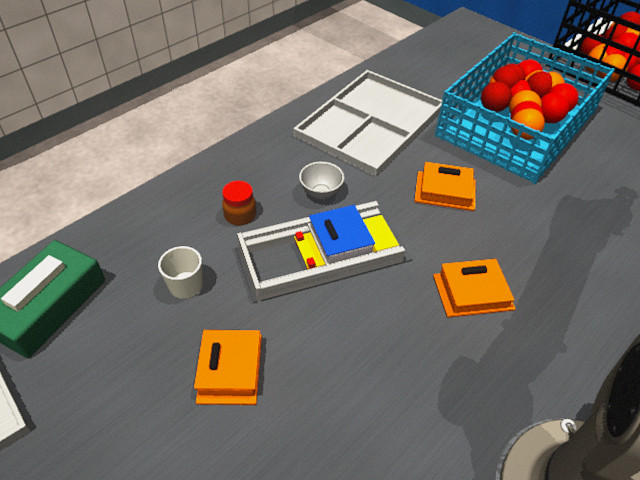

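The blue dish sits in the track in the top view at about (360,232). The bare yellow pad is at about (397,252), the lugs at (330,200) and (314,234), and the end stop at upper left, about (267,190). The orange dishes are decoys. Next I'll fit the track pose more precisely.

```bash
cat > m.py <<'E'
from h import *
import sys
for c in ['top','side']:
    p=cv2.imread(f'pics/{c}0.png'); hsv=cv2.cvtColor(p,cv2.COLOR_BGR2HSV)
    P=lambda uv,z: np.array([px2w(c,u,v,z=z)[:2] for u,v in uv])
    roi=np.zeros(p.shape[:2],bool)
    if c=='top': roi[150:300,245:430]=1
    else: roi[195:305,230:410]=1
    H,S,V=hsv[...,0].astype(int),hsv[...,1],hsv[...,2]
    def mk(m):
        n,l,s,_=cv2.connectedComponentsWithStats((m&roi).astype(np.uint8)); 
        return [(l==k) for k in np.argsort(-s[1:,4])+1 if s[k,4]>15]
    def rect(m,z):
        v,u=np.nonzero(m); q=P(zip(u,v),z).astype(np.float32)*1000
        (cx,cy),wh,a=cv2.minAreaRect(q); return np.round([cx,cy,*wh,a],1)
    print(c,'yellow',[rect(m,.024) for m in mk((H>22)&(H<36)&(S>120)&(V>80))])
    print('red',[rect(m,.034) for m in mk(((H<8)|(H>172))&(S>150)&(V>80))])
    print('blue lid',[rect(m,.060) for m in mk((H>100)&(H<125)&(S>150)&(V>120))][:1])
    w=mk((S<40)&(V>165)); 
    print('white',[(m.sum(),rect(m,.0375)) for m in w][:2])
E
python3 m.py
```

```text
top yellow [array([ 508.6, -153.6,   50.1,   80.6,   64.1]), array([568.1, -31.4,  30.1,  80.2,  64.2])]
red [array([540.7, -10.9,   9.3,  13.2,  62.7]), array([600.4, -39.4,   8.6,  13.3,  62.8])]Traceback (most recent call last):
  File "m.py", line 18, in <module>
    print('blue lid',[rect(m,.060) for m in mk((H>100)&(H<125)&(S>150)&(V>120))][:1])
                      ~~~~^^^^^^^^
  File "m.py", line 14, in rect
    v,u=np.nonzero(m); q=P(zip(u,v),z).astype(np.float32)*1000
                         ~^^^^^^^^^^^^
  File "m.py", line 5, in <lambda>
    P=lambda uv,z: np.array([px2w(c,u,v,z=z)[:2] for u,v in uv])
                             ~~~~^^^^^^^^^^^
  File "h.py", line 12, in px2w
    i,T=Twc(cam)
        ~~~^^^^^
  File "h.py", line 7, in Twc
    i=bot.camera_info(cam)
ValueError: time passes only in moves, steps and waits
```

```bash
sed -i 's/^def Twc(cam):/import functools\n@functools.lru_cache(None)\ndef Twc(cam):/' h.py; python3 m.py
```

```text
top yellow [array([ 508.6, -153.6,   50.1,   80.6,   64.1]), array([568.1, -31.4,  30.1,  80.2,  64.2])]
red [array([540.7, -10.9,   9.3,  13.2,  62.7]), array([600.4, -39.4,   8.6,  13.3,  62.8])]
blue lid [array([541.1, -86.3,  88.2,  97.5,  64.3])]
white [(np.int64(3802), array([558.7, -50.6, 274. , 131.9,  64.2])), (np.int64(622), array([ 664.1, -169.4,   52.3,   40.3,   89.3]))]
side yellow [array([ 507.2, -151. ,   50.1,   81.6,   63.2]), array([566.2, -29.3,  33.4,  81.7,  64.2])]
red [array([739.7, -15.2,  42.9,  29.8,  46.1]), array([537.1,  -4.9,  11.9,  20.3,  59.9]), array([596.8, -33.8,  10.9,  21.8,  46.5])]
blue lid [array([539.7, -82.4,  88.9, 100.9,  64.1])]
white [(np.int64(2015), array([557.8, -48.3, 273.6, 133.2,  63.8])), (np.int64(110), array([ 560.9, -177.8,   42.6,   12.8,   63.6]))]
```

```bash
cat > plan.py <<'E'
from h import *
import sys
# target in track coords (mm): x,y,z ; reports shift in tool axes, and turn
O=np.array([568,-30.0]); a=np.deg2rad(64.1)
uy=np.array([np.cos(a),np.sin(a)]); ux=np.array([np.sin(a),-np.cos(a)])
def st():
    o=bot.get_obs(); q=o['tool_rot']; M=R.from_quat([q[1],q[2],q[3],q[0]]).as_matrix(); return o,M,o['eef_pos']*1000
if __name__=='__main__':
    o,M,p=st(); tx,ty,tz=map(float,sys.argv[1:4])
    d=p[:2]-O; print('t',o['t'],'track xyz',(d@ux).round(1),(d@uy).round(1),p[2].round(1),'F track',(o['contact_force'][:2]@ux).round(1),(o['contact_force'][:2]@uy).round(1),o['contact_force'][2].round(1),'w',round(o['gripper_width'],2))
    G=np.column_stack([np.r_[uy,0],np.r_[-(-ux),0],[0,0,-1]]) # tool x along track +y
    G[:,1]=np.cross(G[:,2],G[:,0])
    print('turn deg',np.rad2deg(R.from_matrix(M.T@G).as_rotvec()).round(2))
    tgt=np.r_[O+ux*tx+uy*ty,tz]
    print('shift now-axes',(M.T@(tgt-p)).round(1),'goal-axes',(G.T@(tgt-p)).round(1))
E
python3 plan.py 0 -137 150
```

```text
t 0.6 track xyz -85.7 -734.4 231.3 F track 0.4 0.0 0.5 w 1.0
turn deg [ -0.   -0.  -49.5]
shift now-axes [ 453.1 -398.6   81.3] goal-axes [597.4  85.7  81.3]
```

```bash
python3 -m jog '[[[0,0,0],[0,0,-9.9],1],[[0,0,0],[0,0,-9.9],1],[[0,0,0],[0,0,-9.9],1],[[0,0,0],[0,0,-9.9],1],[[0,0,0],[0,0,-9.9],1],[[50,8,0],[0,0,0],1],[[50,8,0],[0,0,0],1],[[50,8,0],[0,0,0],1],[[50,8,0],[0,0,0],1],[[50,8,0],[0,0,0],1]]' 40; python3 plan.py 0 -137 80
```

```text
t: 1.85
eef_pos: [0.3162, -0.4445, 0.2316]
tool_rot: [0.0, 0.848, 0.531, 0.0]
contact_force: [0.3, 0.0, 0.3]
gripper_width: 0.004
t 1.85 track xyz -45.5 -482.9 231.6 F track 0.2 0.1 0.3 w 0.0
turn deg [ 0.04  0.02 -0.01]
shift now-axes [345.9  45.3 151.5] goal-axes [345.9  45.5 151.6]
```

```bash
python3 -m jog '[[[0,0,0],[0,0,0],1],[[0,0,0],[0,0,0],1]]'; python3 plan.py 0 -137 80
```

```text
t: 2.1
eef_pos: [0.3149, -0.4465, 0.2315]
tool_rot: [0.0, 0.848, 0.531, -0.0]
contact_force: [-0.3, -0.2, -0.4]
gripper_width: 0.001
t 2.1 track xyz -45.8 -485.2 231.5 F track -0.2 -0.3 -0.4 w 0.0
turn deg [ 0.01  0.05 -0.02]
shift now-axes [348.3  45.6 151.3] goal-axes [348.2  45.8 151.5]
```

```bash
python3 -m jog '[[[50,6.5,0],[0,0,0],1],[[50,6.5,0],[0,0,0],1],[[50,6.5,0],[0,0,0],1],[[50,6.5,20],[0,0,0],1],[[50,6.5,30],[0,0,0],1],[[50,6.5,40],[0,0,0],1],[[48,6.5,40],[0,0,0],1],[[0,0,0],[0,0,0],1],[[0,0,0],[0,0,0],1]]'; python3 plan.py 0 -137 40
python3 - <<'E'
from h import *
save('wr1','wrist'); p,d=save('top1','top'); p,d=save('side1','side')
E
```

```text
t: 3.22
eef_pos: [0.5071, -0.156, 0.1025]
tool_rot: [0.0, 0.848, 0.53, -0.001]
contact_force: [0.4, -0.9, 0.3]
gripper_width: -0.0
t 3.225 track xyz 0.3 -139.9 102.5 F track 0.8 -0.6 0.3 w -0.0
turn deg [-0.02  0.05 -0.13]
shift now-axes [ 3.  -0.2 62.5] goal-axes [ 2.9 -0.3 62.5]
```

View pics/wr1.png

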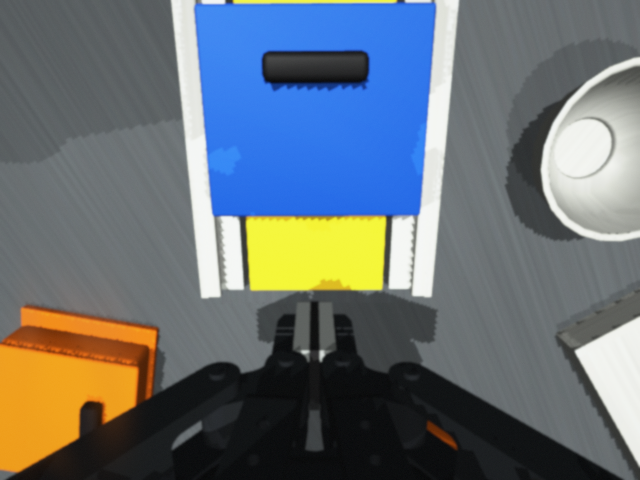

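View pics/side1.png

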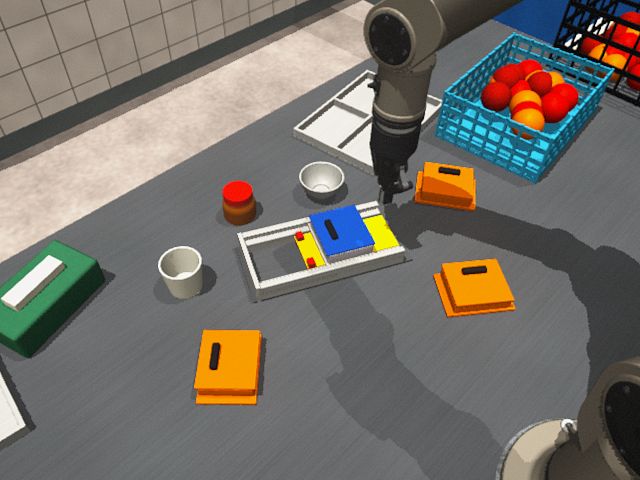

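The wrist view shows the bare tread at columns 247–385 and rows 217–290, centred in front of the fingertips at about (315,305). I'll convert those edges with the wrist calibration.

```bash
python3 - <<'E'
from plan import *
for n,u,v,z in [('rearL',249,290,24),('rearR',383,290,24),('nearpanL',247,217,24),('nearpanR',386,217,24),('panlid rear',315,215,60)]:
    w=px2w('wrist',u,v,z=z/1000)*1000; d=w[:2]-O; print(n,(d@ux).round(1),(d@uy).round(1))
E
```

```text
rearL -37.9 -161.2
rearR 43.4 -161.7
nearpanL -36.6 -115.7
nearpanR 42.9 -116.1
panlid rear 2.1 -106.0
```

```bash
python3 -m jog '[[[3,1,30],[0,0,0],1],[[0,0,30],[0,0,0],1],[[0,0,8],[0,0,0],1],[[0,0,0],[0,0,0],1]]'; python3 plan.py 1.5 -137 22; python3 -m jog '[[[0,0,5],[0,0,0],1],[[0,0,5],[0,0,0],1],[[0,0,0],[0,0,0],1]]';python3 plan.py 1.5 -137 12
```

```text
t: 3.88
eef_pos: [0.5096, -0.1526, 0.0351]
tool_rot: [0.0, 0.848, 0.53, -0.0]
contact_force: [-0.0, -0.2, 0.8]
gripper_width: 0.0
t 3.875 track xyz 1.0 -135.8 35.1 F track 0.1 -0.2 0.8 w 0.0
turn deg [ 0.02  0.01 -0.07]
shift now-axes [-1.2  0.5 13.1] goal-axes [-1.2  0.5 13.1]
t: 4.25
eef_pos: [0.5095, -0.1518, 0.0246]
tool_rot: [-0.0, 0.848, 0.531, -0.0]
contact_force: [-0.1, 0.3, 0.0]
gripper_width: -0.002
t 4.25 track xyz 0.6 -135.2 24.6 F track -0.2 0.2 0.0 w -0.0
turn deg [-0.    0.01 -0.  ]
shift now-axes [-1.8  0.9 12.6] goal-axes [-1.8  0.9 12.6]
```

```bash
python3 -m jog '[[[0,0,4],[0,0,0],1],[[0,0,4],[0,0,0],1],[[0,0,3],[0,0,0],1],[[0,0,0],[0,0,0],1],[[0,0,0],[0,0,0],1]]';python3 plan.py 1.5 -137 12
python3 - <<'E'
from h import *
save('wr2','wrist'); save('side2','side')
E
```

```text
t: 4.88
eef_pos: [0.5098, -0.1519, 0.0141]
tool_rot: [0.0, 0.848, 0.531, 0.0]
contact_force: [-1.8, -0.5, 6.7]
gripper_width: 0.001
t 4.875 track xyz 0.9 -135.1 14.1 F track -1.4 -1.2 6.7 w 0.0
turn deg [ 0.03  0.01 -0.  ]
shift now-axes [-1.9  0.6  2.1] goal-axes [-1.9  0.6  2.1]
```

View pics/wr2.png

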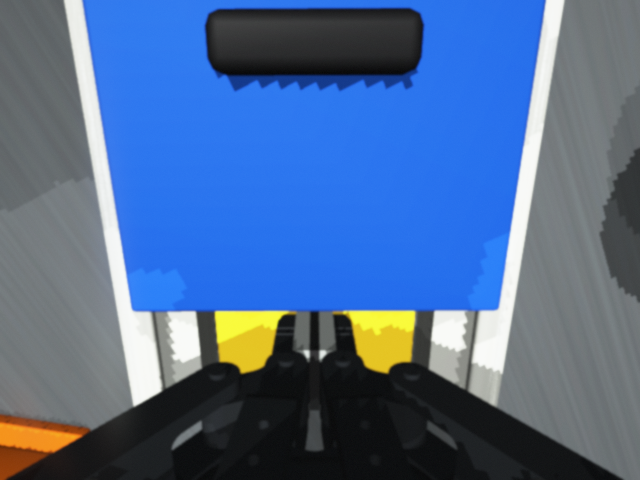

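View pics/side2.png

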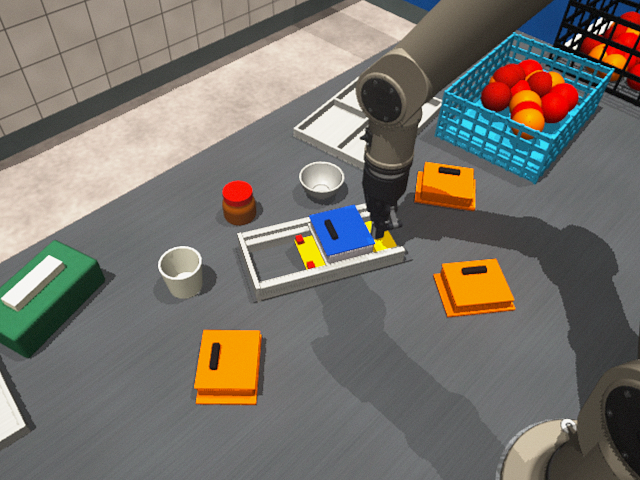

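The tread is being pressed between the rails, with the fingertip behind the dish and 6.7 N measured. I'll press a bit further to get some margin.

```bash
python3 -m jog '[[[0,0,1.5],[0,0,0],1],[[0,0,1.5],[0,0,0],1],[[0,0,0],[0,0,0],1]]';python3 plan.py 1.5 -137 12;python3 -m jog '[[[0,0,1],[0,0,0],1],[[0,0,0],[0,0,0],1]]';python3 plan.py 1.5 -137 12
```

```text
t: 5.35
eef_pos: [0.5099, -0.152, 0.0118]
tool_rot: [0.0, 0.848, 0.531, -0.0]
contact_force: [-4.7, 0.4, 14.8]
gripper_width: -0.001
t 5.35 track xyz 1.0 -135.1 11.8 F track -4.5 -1.7 14.8 w -0.0
turn deg [ 0.04  0.04 -0.  ]
shift now-axes [-1.9  0.5 -0.2] goal-axes [-1.9  0.5 -0.2]
t: 5.6
eef_pos: [0.5099, -0.152, 0.0115]
tool_rot: [0.001, 0.848, 0.531, -0.0]
contact_force: [-7.0, 1.1, 24.0]
gripper_width: 0.002
t 5.6 track xyz 1.0 -135.1 11.5 F track -6.7 -2.1 24.0 w 0.0
turn deg [ 0.06  0.06 -0.01]
shift now-axes [-1.9  0.5 -0.5] goal-axes [-1.9  0.5 -0.5]
```

The pedal is on its bottom stop at z≈11.5–11.8 mm, with 24 N. I'll ease off slightly and start pushing.

```bash
python3 -m jog '[[[5,0,-0.7],[0,0,0],1],[[5,0,0],[0,0,0],1],[[5,0,0],[0,0,0],1],[[5,0,0],[0,0,0],1],[[5,0,0],[0,0,0],1],[[5,0,0],[0,0,0],1],[[0,0,0],[0,0,0],1]]';python3 plan.py 1.5 5 12; python3 -c "
from h import *
save('side3','side');save('wr3','wrist')"
```

```text
t: 6.48
eef_pos: [0.5215, -0.1315, 0.0118]
tool_rot: [0.003, 0.849, 0.529, -0.003]
contact_force: [-7.5, -13.9, 19.5]
gripper_width: -0.004
t 6.475 track xyz 2.5 -111.6 11.8 F track -0.7 -15.8 19.5 w -0.0
turn deg [ 0.09  0.46 -0.29]
shift now-axes [116.6  -1.6  -1.1] goal-axes [116.6  -1.   -0.2]
```

View pics/side3.png

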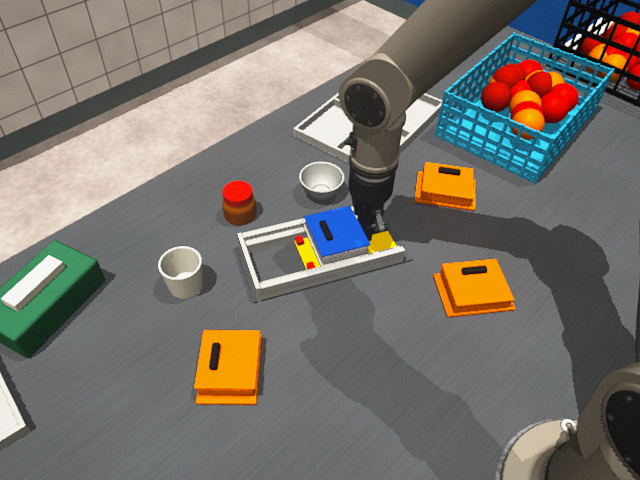

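View pics/wr3.png

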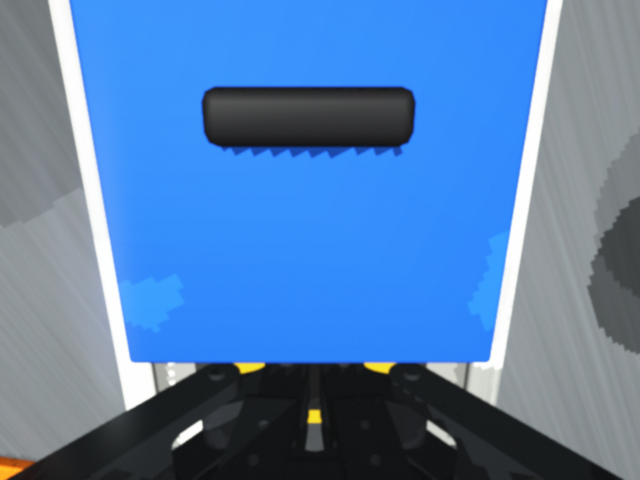

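The dish has started to move with the finger against its rear (about 16 N), and the pedal is still at the bottom. I'll keep pushing.

```bash
python3 -m jog '[[[5,0,0],[0,0,0],1],[[5,0,0],[0,0,0],1],[[5,0,0],[0,0,0],1],[[5,0,0],[0,0,0],1],[[5,0,0],[0,0,0],1],[[5,0,0],[0,0,0],1]]';python3 plan.py 1.5 5 12; python3 -c "
from h import *
save('side4','side')"
```

```text
t: 7.32
eef_pos: [0.5341, -0.1061, 0.0118]
tool_rot: [0.003, 0.849, 0.528, -0.004]
contact_force: [-9.3, -17.0, 21.7]
gripper_width: 0.002
t 7.325 track xyz 2.8 -83.3 11.8 F track -0.9 -19.3 21.7 w 0.0
turn deg [ 0.08  0.58 -0.38]
shift now-axes [88.2 -1.9 -1.1] goal-axes [88.3 -1.3 -0.2]
```

View pics/side4.png

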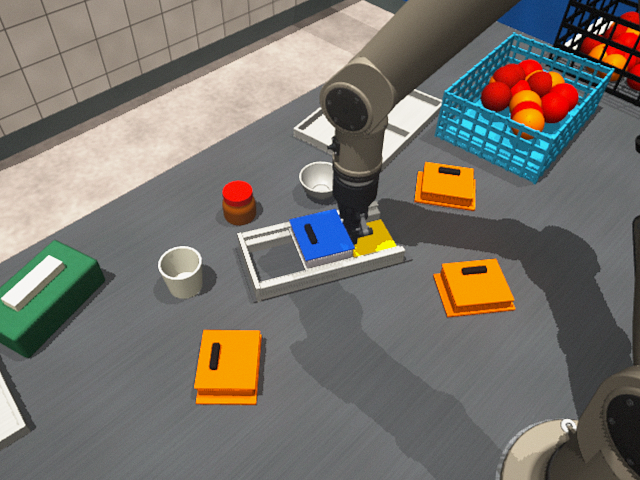

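The dish is over the lugs and moving freely, so I'll continue.

```bash
python3 -m jog '[[[5,0,0],[0,0,0],1],[[5,0,0],[0,0,0],1],[[5,0,0],[0,0,0],1],[[5,0,0],[0,0,0],1],[[5,0,0],[0,0,0],1],[[5,0,0],[0,0,0],1],[[5,0,0],[0,0,0],1],[[5,0,0],[0,0,0],1],[[5,0,0],[0,0,0],1],[[5,0,0],[0,0,0],1],[[5,0,0],[0,0,0],1],[[5,0,0],[0,0,0],1]]';python3 plan.py 1.5 5 12; python3 -c "
from h import *
save('side5','side')"
```

```text
t: 8.88
eef_pos: [0.56, -0.0533, 0.0119]
tool_rot: [0.004, 0.849, 0.528, -0.005]
contact_force: [-10.9, -19.6, 26.1]
gripper_width: -0.001
t 8.875 track xyz 3.0 -24.5 11.9 F track -1.2 -22.4 26.1 w -0.0
turn deg [ 0.05  0.7  -0.4 ]
shift now-axes [29.5 -1.7 -0.4] goal-axes [29.5 -1.5 -0.1]
```

View pics/side5.png

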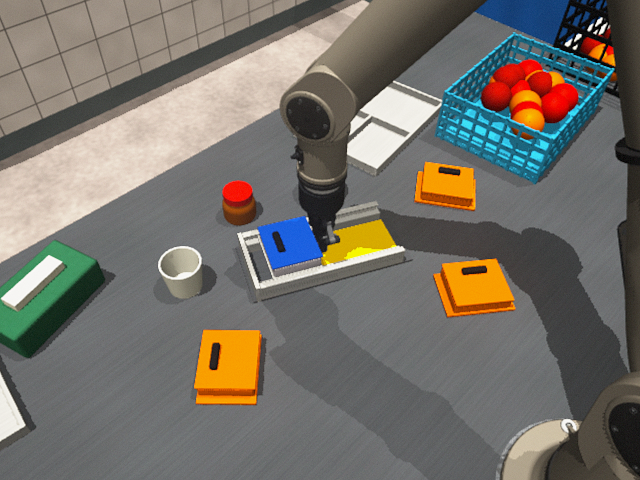

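```bash
python3 -m jog '[[[5,0,0],[0,0,0],1],[[5,0,0],[0,0,0],1],[[5,0,0],[0,0,0],1],[[4,0,0],[0,0,0],1],[[0,0,0],[0,0,0],1]]';python3 plan.py 1.5 5 12;python3 -m jog '[[[3,0,0],[0,0,0],1],[[3,0,0],[0,0,0],1]]';python3 plan.py 1.5 5 12
```

```text
t: 9.55
eef_pos: [0.569, -0.0353, 0.012]
tool_rot: [0.003, 0.849, 0.528, -0.004]
contact_force: [-10.4, -18.1, 25.0]
gripper_width: 0.0
t 9.55 track xyz 3.2 -4.3 12.0 F track -1.5 -20.8 25.0 w 0.0
turn deg [ 0.09  0.62 -0.34]
shift now-axes [ 9.3 -1.7 -0.1] goal-axes [ 9.3 -1.7 -0. ]
t: 9.8
eef_pos: [0.571, -0.0313, 0.0119]
tool_rot: [0.004, 0.849, 0.528, -0.005]
contact_force: [-10.8, -19.5, 26.5]
gripper_width: 0.002
t 9.8 track xyz 3.2 0.2 11.9 F track -1.2 -22.3 26.5 w 0.0
turn deg [ 0.06  0.72 -0.41]
shift now-axes [ 4.8 -1.8 -0.1] goal-axes [ 4.8 -1.7 -0.1]
```

```bash
python3 -m jog '[[[2,0,0],[0,0,0],1],[[2,0,0],[0,0,0],1]]';python3 plan.py 1.5 5 12;python3 -m jog '[[[2,0,0],[0,0,0],1],[[0,0,0],[0,0,0],1]]';python3 plan.py 1.5 5 12; python3 -c "
from h import *
save('side6','side');save('top6','top');save('wr6','wrist')"
```

```text
t: 10.05
eef_pos: [0.5719, -0.0296, 0.0119]
tool_rot: [0.004, 0.85, 0.527, -0.007]
contact_force: [-14.9, -26.3, 32.4]
gripper_width: 0.002
t 10.05 track xyz 3.3 2.1 11.9 F track -2.0 -30.2 32.4 w 0.0
turn deg [ 0.01  0.91 -0.47]
shift now-axes [ 2.9 -1.8 -0.1] goal-axes [ 2.9 -1.8 -0.1]
t: 10.3
eef_pos: [0.5719, -0.0296, 0.0119]
tool_rot: [0.005, 0.85, 0.526, -0.008]
contact_force: [-15.5, -28.1, 34.7]
gripper_width: -0.0
t 10.3 track xyz 3.3 2.0 11.9 F track -1.7 -32.0 34.7 w -0.0
turn deg [-0.02  1.05 -0.56]
shift now-axes [ 2.9 -1.8 -0.1] goal-axes [ 3.  -1.8 -0.1]
```

View pics/side6.png

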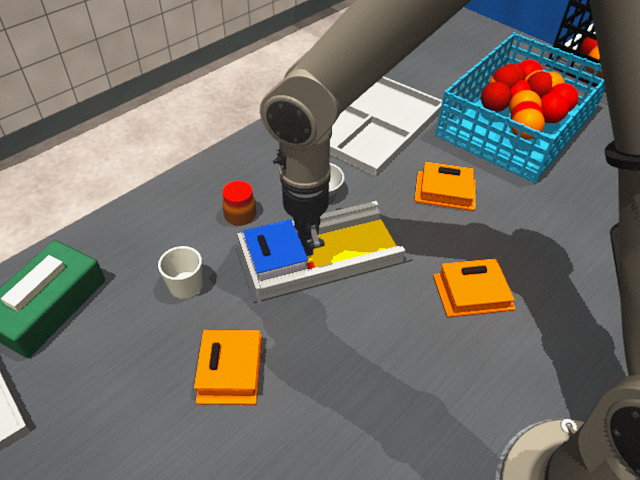

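View pics/wr6.png

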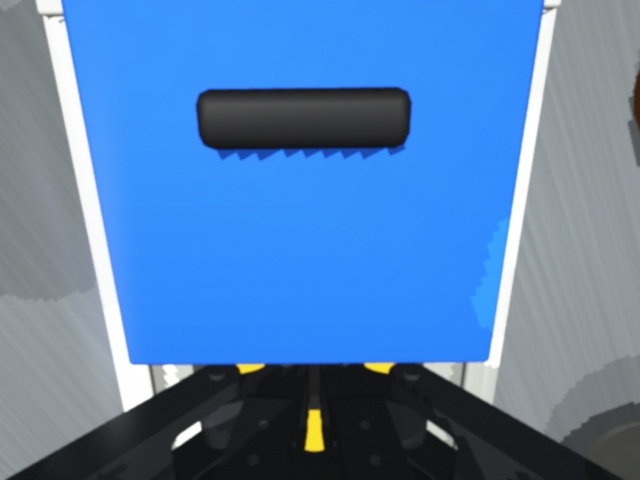

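The motion has stalled and the force is rising, which suggests the dish is at the stop. I'll check the lid position against the track.

```bash
python3 - <<'E'
from plan import *
for c,n in [('side','side6'),('top','top6'),('side','side0'),('top','top0')]:
    p=cv2.imread(f'pics/{n}.png'); h=cv2.cvtColor(p,cv2.COLOR_BGR2HSV)
    m=(h[...,0]>100)&(h[...,0]<125)&(h[...,1]>150)&(h[...,2]>100); m[:,420:]=0;m[:150]=0
    k,l,s,_=cv2.connectedComponentsWithStats(m.astype(np.uint8)); b=l==np.argmax(s[1:,4])+1
    v,u=np.nonzero(b); W=np.array([px2w(c,a,e,z=.06)[:2]*1000-O for a,e in zip(u,v)])
    y=W@uy;x=W@ux; print(n,'y range',np.percentile(y,[.5,99.5]).round(1),'x',np.percentile(x,[.5,99.5]).round(1))
E
```

```text
side6 y range [ 18.1 107.1] x [-51.3  48.6]
top6 y range [ 26.9 103.4] x [-47.   20.3]
side0 y range [-103.5  -15.5] x [-52.5  47.3]
top0 y range [-105.4  -19.7] x [-47.8  48.6]
```

The lid spans y≈18–107, so its centre is about 62, which puts the dish at the end stop. I'll back off along −y with the pedal still held, then lift.

```bash
python3 -m jog '[[[-3,0,0],[0,0,0],1],[[-3,0,0],[0,0,0],1],[[-3,0,0],[0,0,0],1],[[-3,0,0],[0,0,0],1],[[0,0,0],[0,0,0],1]]';python3 plan.py 1.5 -3 12
```

```text
t: 11.08
eef_pos: [0.5717, -0.0298, 0.0121]
tool_rot: [0.002, 0.848, 0.53, 0.0]
contact_force: [-2.0, -6.2, 15.6]
gripper_width: 0.002
t 11.075 track xyz 3.2 1.8 12.1 F track 0.9 -6.4 15.6 w 0.0
turn deg [ 0.22  0.11 -0.14]
shift now-axes [-4.8 -1.7  0.1] goal-axes [-4.8 -1.7  0.1]
```

```bash
python3 -m jog '[[[-3,0,0],[0,0,0],1],[[-3,0,0],[0,0,0],1],[[0,0,0],[0,0,0],1]]';python3 plan.py 1.5 -3 12
```

```text
t: 11.45
eef_pos: [0.5713, -0.0305, 0.0122]
tool_rot: [0.001, 0.847, 0.531, 0.004]
contact_force: [3.5, 3.0, 8.4]
gripper_width: 0.003
t 11.45 track xyz 3.2 1.0 12.2 F track 1.9 4.2 8.4 w 0.0
turn deg [ 0.32 -0.29  0.05]
shift now-axes [-4.  -1.7  0.2] goal-axes [-4.  -1.7  0.2]
```

```bash
python3 -m jog '[[[-3,0,0],[0,0,0],1],[[0,0,0],[0,0,0],1]]';python3 plan.py 1.5 -3 12
```

```text
t: 11.7
eef_pos: [0.57, -0.0326, 0.0122]
tool_rot: [0.001, 0.847, 0.531, 0.004]
contact_force: [3.4, 3.9, 7.9]
gripper_width: 0.001
t 11.7 track xyz 3.0 -1.4 12.2 F track 1.3 4.9 7.9 w 0.0
turn deg [ 0.31 -0.32  0.08]
shift now-axes [-1.6 -1.5  0.2] goal-axes [-1.6 -1.5  0.2]
```

The finger has a 3 mm gap to the dish. Lifting now.

```bash
python3 -m jog '[[[0,0,-4],[0,0,0],1],[[0,0,-4],[0,0,0],1],[[0,0,-4],[0,0,0],1],[[0,0,-6],[0,0,0],1],[[0,0,-15],[0,0,0],1],[[0,0,-40],[0,0,0],1],[[0,0,-50],[0,0,0],1],[[-50,0,-30],[0,0,0],1],[[-50,0,0],[0,0,0],1],[[-50,0,0],[0,0,0],1],[[-30,0,0],[0,0,0],1],[[0,0,0],[0,0,0],1]]';python3 plan.py 1.5 -3 12; python3 - <<'E'
from plan import *
p,d=save('side7','side'); p2,d2=save('top7','top')
for c,n in [('side','side7'),('top','top7')]:
    p=cv2.imread(f'pics/{n}.png'); h=cv2.cvtColor(p,cv2.COLOR_BGR2HSV)
    def comp(m,z):
        m=m.copy();m[:,420:]=0;m[:160]=0
        k,l,s,_=cv2.connectedComponentsWithStats(m.astype(np.uint8))
        for i in range(1,k):
            if s[i,4]<15: continue
            v,u=np.nonzero(l==i); W=np.array([px2w(c,a,e,z=z)[:2]*1000-O for a,e in zip(u,v)])
            dd=d if c=='side' else d2
            zz=[px2w(c,a,e,d=dd[e,a])[2]*1000 for a,e in zip(u,v)]
            print(c,s[i,4],'y',np.percentile(W@uy,[.5,99.5]).round(1),'x',np.percentile(W@ux,[.5,99.5]).round(1),'zmed',np.median(zz).round(1),np.percentile(zz,[90]).round(1))
    H,S,V=h[...,0],h[...,1],h[...,2]
    comp((H>100)&(H<125)&(S>150)&(V>100),.06); comp(((H<8)|(H>172))&(S>150)&(V>80),.034)
    comp((H>22)&(H<36)&(S>120)&(V>80),.024)
E
```

```text
t: 13.2
eef_pos: [0.4856, -0.1998, 0.1636]
tool_rot: [0.0, 0.849, 0.528, -0.001]
contact_force: [0.5, 0.8, 0.0]
gripper_width: 0.003
t 13.2 track xyz 0.0 -188.7 163.6 F track 0.1 1.0 0.0 w 0.0
turn deg [-0.06  0.1  -0.32]
shift now-axes [186.    0.6 151.2] goal-axes [185.7   1.5 151.6]
side 2153 y [ 19.  107.3] x [-51.3  48.8] zmed 59.6 [61.3]
side 657 y [ 61.  117.5] x [134.1 205.4] zmed 64.0 [66.1]
side 36 y [ 2.2 10.2] x [17.3 36.7] zmed 33.0 [35.1]
side 60 y [ 2.8 15.2] x [-49.6 -28. ] zmed 31.7 [34.2]
side 3006 y [-159.     6.2] x [-42.4  38.7] zmed 23.4 [25.2]
top 2765 y [ 17.1 103.1] x [-46.3  49.3] zmed 61.1 [63.1]
top 48 y [ 0.5 10.5] x [26.6 40.5] zmed 35.0 [36.9]
top 50 y [ 0.8 10.8] x [-40.3 -26.2] zmed 34.7 [36.3]
top 4450 y [-161.2   12.9] x [-39.   40.5] zmed 25.0 [27.1]
top 1804 y [140.2 241.3] x [-228.2 -121. ] zmed 35.2 [37.3]
```

View pics/side7.png

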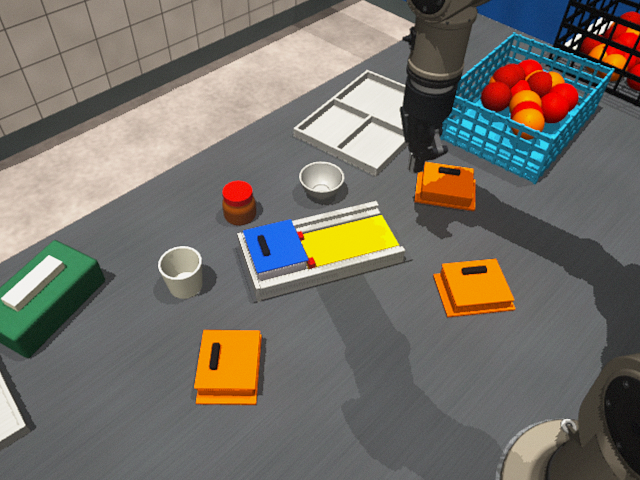

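View pics/top7.png

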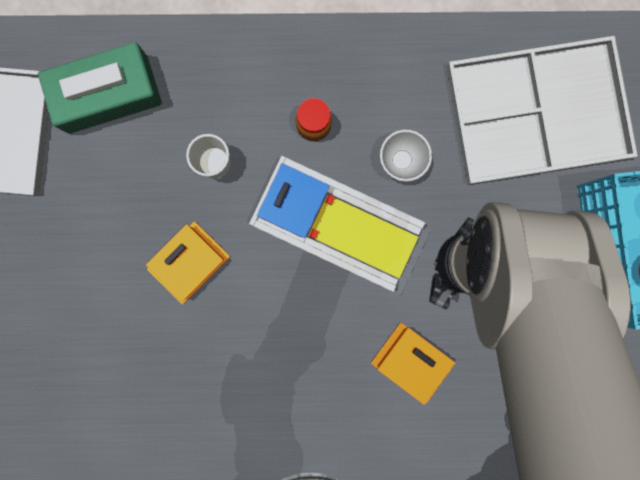

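The dish sits against the end stop with its lid at z≈60. The lugs are up behind it at z≈34 and the tread is back at z≈24. The cup, jar and bowl are at the same pixels as at the start, and the arm is clear. Handing in.

```bash
python3 -c "
from station import bot
print(bot.hand_in())"
```

```text
the job is handed in; nothing more can be done
None
```

I locked the dish in behind the lugs and handed the job in at about 13 s of the 37 s allowed; no verdict was reported. I pressed the pedal down to its bottom stop with the shut fingertip behind the dish. With it held there, I pushed the dish over the lugs until it stalled against the end stop at about 32 N. I then backed off about 3 mm, lifted the finger and moved the arm clear.

Last checks:
- **Dish:** the lid centre is at track y ≈ 60–63 mm (target 61 mm) and its top at about 60 mm, so the dish lies flat at the stop.
- **Pedal and lugs:** the tread is back up at about 24 mm and the lugs at about 34 mm, standing behind the dish.
- **Cup, jar and bowl:** they show at the same places in the pictures as at the start.
- **Arm:** the wrist force is back near zero and the gripper is well clear.

No check failed. The cameras and the wrist view disagreed by up to about 4 mm, close to the stated calibration error of about 2 mm each.

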